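# Open the display rail to make room on the shelf

### The job

Make room on the display rail for another carton: with the fingertips press down the red release of the sliding stop and, keeping it down, push the stop back along its slotted bar, away from the cartons, until it is fully home against the yellow end block. Then let the release come up and move clear. Pinch or lift nothing, and leave the cartons and the other things standing where they are.

Things in the scene. Friction and masses are not known exactly. Their poses are not given: they have to be found in the camera images.
- rail: Display rail, fixed to the table: plywood base 180 (x) by 430 (y) by 6 mm, origin at the centre of its underside. A black slotted steel bar, 40 mm wide, top 50 mm above the table, runs along y at x = +45 mm. A black fixed end plate stands at the -y end, a yellow end block at the +y end; cartons stand in front of the bar, towards the -y end. 'Back', 'home' is the rail's +y.
- end_block (a point): Top of the yellow end block's face that looks at the stop (block 50 x 30 mm, 76 mm high); at x = +45, y = +175, z = 76 mm of the rail.
- stop: Sliding stop on the bar: black, 70 mm long (y), 60 mm wide (x), with an aluminium jaw plate 145 mm wide (x), 85 mm high, on its carton (-y) side, set in front of the cartons, and a push rib on its home side. Axes as the rail's; origin at table height, on the bar's centre line, 35 mm home of the jaw face.
- stop_slide (a joint): Travel of the stop, m, growing towards the yellow block: 0 nearest the cartons (it starts from 0 to 0.07), 0.160 fully home, stopped by the block. A tooth in the slots, 18 mm apart, bars motion home unless the release is down (up to 18 mm play). Release down: slides at 2 to 4 N and stays where left. Towards the cartons it clicks along at some 5 N even with the release up.
- release: The red release of the stop: a pad with the hidden ratchet tooth. Axes as the rail's; origin at table height under the pad when up, 1 mm home of the pad's centre.
- release_press (a joint): How far the red release is pressed, m: 0 up, 0.009 its lower end. The tooth is clear from 0.005 on; 6 mm or more is pressed. A spring (2 N at the top, 5 N at the bottom) raises it when let go. While the tooth rests on a rung between slots it reads up to 0.005, at the start too. With the stop home it comes up fully.
- release_top (a point): Centre of the top of the red pad, 42 (x) by 46 (y) mm, flat, facing up, 100 mm above the table when up, 91 mm when fully down. Moves with release and stop; axes as the rail's. The black cheeks beside it and the jaw plate are lower (82 to 85 mm).
- rib_face (a point): On the push rib: a black upright wall 60 mm wide (x), 10 mm thick, across the home (+y) side of the red pad, rising to 130 mm above the table. Its face towards the cartons lies 26 mm home of the pad's centre; a fingertip pressing the pad pushes against it to drive the stop home. This point is on that face, 115 mm above the table.
- box_pink: loose black carton with a pink panel on top and on its narrow ends, 90 (x) by 30 (y) by 110 mm high, 0.14 kg, standing on the rail's base board between the fixed end plate and the jaw plate; origin at the centre of its underside. Bystander: leave it standing where it is.
- box_blue: loose black carton with a blue panel on top and on its narrow ends, 90 (x) by 30 (y) by 110 mm high, 0.14 kg, standing on the rail's base board between the fixed end plate and the jaw plate; origin at the centre of its underside. Bystander: leave it standing where it is.
- box_gold: loose black carton with a gold panel on top and on its narrow ends, 90 (x) by 30 (y) by 110 mm high, 0.14 kg, standing on the rail's base board between the fixed end plate and the jaw plate; origin at the centre of its underside. Bystander: leave it standing where it is.
- jar_near: loose amber jar with a white cap, 48 mm across, 80 mm high, standing beyond the rail's far (+x) edge; origin at the centre of its underside. Bystander.
- jar_side: loose amber jar with a white cap, 48 mm across, 80 mm high; origin at the centre of its underside. Bystander.
- mug: loose white mug, 72 mm across, 85 mm high; origin at the centre of its underside. Bystander.
- tin: loose steel tin, 104 x 74 x 54 mm high; origin at the centre of its underside. Bystander.
- screwdriver: loose screwdriver lying on the table, along its x axis. Bystander.

How it is judged:
On the way, in this order (a step that is already met when the one before it is completed fails the run):
1. the fingertips press the red release down by 6 mm or more (value of joint release_press above 0.006 m and contact force between the fingers and release above 0.5 N and value of joint stop_slide below 0.1 m), for 0.1 s.
2. the stop is pushed fully home, within 4 mm of the end block (value of joint stop_slide above 0.156 m), for 0.1 s.
At the end, for the whole second after the job is handed in: The stop rests within 4 mm of fully home against the end block, the red release has come up again (within 2 mm), and every carton and bystander stands upright within 15 mm of where it was (value of joint stop_slide above 0.156 m and value of joint release_press below 0.002 m and linear speed of stop below 0.01 m/s and distance of each of box_pink, box_blue, box_gold, jar_near, jar_side, mug, tin, screwdriver from where it was at the start of the episode below 0.015 m and angle between each of box_pink, box_blue, box_gold, jar_near, jar_side, mug, tin's own z axis and vertical below 0.15 rad); the robot touches nothing.
It fails at once if a carton is lifted, carried, knocked over or moved more than 15 mm (distance of any of box_pink, box_blue, box_gold from where it was at the start of the episode above 0.015 m).
It fails at once if another bystander is lifted, carried, knocked over or moved more than 15 mm (distance of any of jar_near, jar_side, mug, tin, screwdriver from where it was at the start of the episode above 0.015 m).
It also fails if it takes over 34 s, if anything falls off the work surface, if the arm or the gripper's body presses on something with over 40 N, if the wrist force passes 120 N, or if a joint passes its speed limit or range.

### The arm

A 7-joint arm with a two-finger parallel gripper is mounted at the origin on the work surface. World frame = base frame: x ahead of the robot, y to its left, z up, the work surface at z = 0. Lengths are in m, angles in rad, forces in N, time in s.
With the tool pointing down it reaches from about 0.425 to 0.875 m from the base axis. Payload 8.4 kg.
Tool frame: the origin (TCP) lies between the finger pads; the fingertips stand ctrl.tip_reach ahead of it and the grasp point (between the pads) lies 11 mm behind it (ctrl.tip_reach is the distance from the TCP to the fingertips, in m); z points along the fingers, y is the line along which they close (so a half turn about z gives the same grasp; the last joint's range is limited). The gripper opens to 85 mm and grips with 20 to 120 N. Pads are 22 mm wide; open, the fingers measure 114 mm over their backs; the gripper's body (76 mm by 85 mm) begins 54 mm behind the grasp point. The pads swing forward as they close: fully open they stand 13 mm farther back than shut.
Start: joints at [-1.25, 0.333, 0.04, 1.465, -0.013, 1.343, -0.059], TCP at [0.265, 0.594, 0.239] pointing down, gripper open.
Joint ranges: [-2.58, 2.58], [-0.38, 2.09], [-1.3, 1.39], [0.25, 2.4], [-1.5, 4.64], [0.08, 2.09], [-2.65, 2.65]. Speed limits (rad/s): [2.22, 2.22, 2.79, 2.79, 3.14, 3.14, 3.14].

### API

Orientations are given as a 3x3 rotation matrix whose columns are the frame's x, y, z axes.
In Python, from rig import ctrl, viewer, order gives the robot as it stands. The module is installed in compiled form; this text tells all that it offers.
- The arm moves only by the tool arm_command, never from a script. Its argument "series" is a list of rows, each a list of 4 numbers: the shift along the tool's x, y, z in units of 0.12 m (1.0 is 0.12 m), then the turn about the tool's z in units of 2 rad (1.0 is 2 rad). A call has 1 to 10 rows; each row is the pose to reach, as a shift and turn from the pose commanded when the call began, along the tool's axes at that moment; what a row does not reach only later rows make up. A row lasts 1/12 s, in which the tool goes at most 41.7 mm and 7.16 degrees, less where a joint would pass 70% of its speed; a pose out of reach is approached as far as the arm can. A call with a number of a shift or a turn outside -1 to 1 is refused whole. A call with a gripper value outside its range is refused whole. "hand" is the opening, from -1 (shut) to 1 (fully open), so that 0 is half open, set as the call begins (left out, the last holds). The fingers move at their own pace and stop on an object; "grip_force" is the grip in N (left out, the last holds). Time passes only in rows, so rows that repeat a pose let the fingers close. It gives the time, the measured TCP pose, the force, the opening and the grip force at its end, in the units of the state.
- ctrl.get_state(): the state, without advancing time (a new reading comes with each control period).
- viewer.read_camera(name): name is "scene" or "top"; returns a dict with "frame" (384x512x3 uint8, red, green, blue), "fx", "fy", "cx", "cy" (pixels), "world_from_camera" (4x4, takes a point from camera to world coordinates). Camera axes: x right, y down, z forward; pixel columns grow to the right and rows downward; lengths in m; the calibration is good to about 2 mm. A picture is of the moment at which its call begins. There is no depth.
- order.sign_off(): hands the job in; it is judged then, once.
The state is a dict: "time": time; "joints": joint angles; "qvel": joint speeds; "tau": joint torques, N m; "tool_pos": TCP position; "tcp_rot": TCP orientation; "wrist_force": force on the tool from outside, world axes, zero at the start; "torque": the same for the moment, N m; "grip_width": finger opening in m; "grasp_force": force on a finger pad.
Only numpy, scipy, OpenCV 4.12 (cv2) and the standard library are available. Lean on these libraries where they do the work, as an engineer would, in place of code of your own. Each camera call takes 0.05 s, during which the arm holds its last target. There are 200 camera calls.

## Working session

There is one attempt and no reset: what is moved stays moved. The work goes in short steps, Python scripts to look and compute and a tool call to move; the robot and the scene stay as the last step left them, time stands still between calls to the robot, and variables do not carry over. Pictures are saved under pics/ and viewed, at most 10 in all, crops included, and the job is handed in when it is done.

Besides the shell and the picture viewer there is one more tool, called by a JSON object that holds its "method" and its "body". arm_command: Moves the arm, as the interface text tells. Its arguments: {"type":"object","properties":{"series":{"type":"array"},"hand":{"type":"number"},"grip_force":{"type":"number"}},"required":["series"]}

```bash
mkdir -p pics
python3 - <<'E'
from rig import ctrl, viewer
import cv2,numpy as np
s=ctrl.get_state();print(s,ctrl.tip_reach)
for n in("scene","top"):
    c=viewer.read_camera(n);cv2.imwrite(f"pics/{n}0.png",c["frame"][:,:,::-1]);print(n,c["fx"],c["cx"],c["cy"],c["world_from_camera"])
E
```

```text
{'time': 0.0, 'joints': array([-1.25017065,  0.3338961 ,  0.03987013,  1.46629447, -0.01341696,
        1.34331941, -0.05852943]), 'qvel': array([-2.17633636e-04, -7.05570076e-04, -2.29773630e-04, -2.98340961e-04,
        9.87263234e-04,  2.34545474e-04,  3.16971693e-05]), 'tau': array([-1.68017432e-04, -6.58551836e+01,  1.36528127e+00, -4.05565095e+01,
        1.67812634e-02,  1.25533232e-02, -1.77539886e-05]), 'tool_pos': array([0.26477188, 0.59312407, 0.23841943]), 'tcp_rot': array([[-9.13140743e-01,  4.07644011e-01, -5.86489139e-04],
       [ 4.07644422e-01,  9.13139443e-01, -1.54368637e-03],
       [-9.37281392e-05, -1.64868195e-03, -9.99998637e-01]]), 'wrist_force': array([-0.42354744, -0.27538888,  0.7334057 ]), 'torque': array([-0.01272045, -0.00780452, -0.03003797]), 'grasp_force': 0.0, 'grip_width': 0.08551759140617732} 0.008
scene 385.77568515881484 257.7794810354639 186.81414776840194 [[ 5.47698855e-01  6.55532891e-01 -5.19906331e-01  1.17400278e+00]
 [ 8.36675396e-01 -4.29489359e-01  3.39872290e-01 -4.25213882e-01]
 [-4.96771861e-04 -6.21140499e-01 -7.83699071e-01  1.06624017e+00]
 [ 0.00000000e+00  0.00000000e+00  0.00000000e+00  1.00000000e+00]]
top 451.9747836277558 256.6939522249591 199.26822786192417 [[ 0.01878149 -0.99761156  0.06647134  0.45870955]
 [-0.99953342 -0.02033617 -0.02278985  0.01379582]
 [ 0.02408719 -0.0660123  -0.99752804  1.33783294]
 [ 0.          0.          0.          1.        ]]
```

View pics/scene0.png

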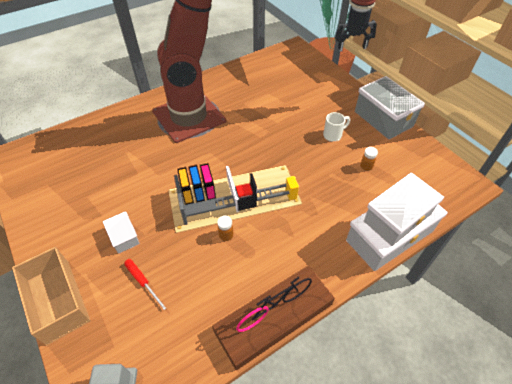

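View pics/top0.png

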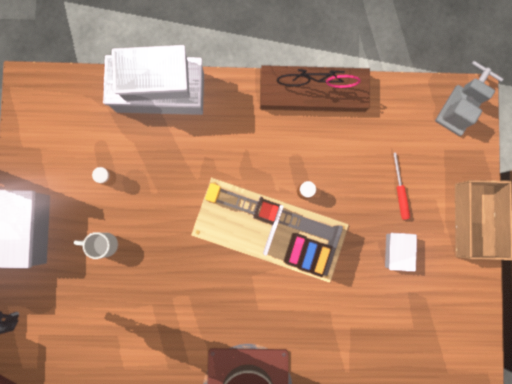

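The scene view shows the red pad near (245,196), the yellow block near (291,187) and the cartons around (195,185). In the top view red is at (268,211) and yellow at (213,193). The arm is off to the left, clear of the rail.

```bash
cat > h.py <<'E'
import cv2,numpy as np
from rig import ctrl, viewer
def mask(c,hs):
    h=cv2.cvtColor(c["frame"],cv2.COLOR_RGB2HSV);m=0
    for lo,hi in hs:m=m|cv2.inRange(h,(lo,190,130),(hi,255,255))
    return m
RED=[(0,5),(174,180)];YEL=[(23,32)]
def blob(c,hs,near,r=16):
    m=mask(c,hs);k=np.zeros_like(m);cv2.circle(k,near,r,255,-1);m&=k
    n,l,st,ce=cv2.connectedComponentsWithStats(m);i=1+np.argmax(st[1:,4])
    return ce[i],st[i],(l==i).astype(np.uint8)
def ray(c,p,z):
    T=c["world_from_camera"];d=T[:3,:3]@[(p[0]-c["cx"])/c["fx"],(p[1]-c["cy"])/c["fy"],1]
    return T[:3,3]+d*(z-T[2,3])/d[2]
def proj(c,P):
    T=c["world_from_camera"];q=T[:3,:3].T@(np.array(P)-T[:3,3])
    return np.array([c["cx"]+c["fx"]*q[0]/q[2],c["cy"]+c["fy"]*q[1]/q[2]])
E
python3 - <<'E'
from h import *
c=viewer.read_camera("top")
for n,hs,p,z in(("red",RED,(268,211),.1),("yel",YEL,(213,193),.076)):
    ce,st,m=blob(c,hs,p)
    ct=max(cv2.findContours(m,0,2)[0],key=cv2.contourArea);r=cv2.minAreaRect(ct)
    b=np.array([ray(c,q,z) for q in cv2.boxPoints(r)])
    print(n,ce,st,ray(c,ce,z),"rect",r[0],ray(c,r[0],z));print(b, np.linalg.norm(b[1]-b[0]),np.linalg.norm(b[2]-b[1]))
im=c["frame"][165:290,180:360,::-1];cv2.imwrite("pics/topc.png",cv2.resize(im,None,fx=4,fy=4,interpolation=2))
s=viewer.read_camera("scene");cv2.imwrite("pics/sc.png",cv2.resize(s["frame"][145:240,160:310,::-1],None,fx=5,fy=5,interpolation=2))
E
```

```text
Traceback (most recent call last):
  File "h.py", line 10, in blob
    n,l,st,ce=cv2.connectedComponentsWithStats(m);i=1+np.argmax(st[1:,4])
                                                      ~~~~~~~~~^^^^^^^^^^
ValueError: attempt to get argmax of an empty sequence
```

```bash
cat > m.py <<'E'
from h import *
c=viewer.read_camera("top")
h=cv2.cvtColor(c["frame"],cv2.COLOR_RGB2HSV);print(h[211,266:270],h[193,211:215])
im=c["frame"][165:290,180:360,::-1];cv2.imwrite("pics/topc.png",cv2.resize(im,None,fx=4,fy=4,interpolation=2))
s=viewer.read_camera("scene");cv2.imwrite("pics/sc.png",cv2.resize(s["frame"][145:240,160:310,::-1],None,fx=5,fy=5,interpolation=2))
for n,hs,p,z in(("red",RED,(268,211),.1),("yel",YEL,(213,193),.076)):
    ce,st,m=blob(c,hs,p)
    ct=max(cv2.findContours(m,0,2)[0],key=cv2.contourArea);r=cv2.minAreaRect(ct)
    b=np.array([ray(c,q,z) for q in cv2.boxPoints(r)])
    print(n,ce,st,ray(c,ce,z),"rect",r[0],ray(c,r[0],z));print(b, np.linalg.norm(b[1]-b[0]),np.linalg.norm(b[2]-b[1]))
E
sed -i 's/RED=.*/RED=[(0,6),(172,180)];YEL=[(20,32)]/; s/(lo,190,130)/(lo,170,100)/' h.py
python3 m.py
```

```text
[[  2 174 213]
 [  2 175 214]
 [  2 173 214]
 [  2 176 215]] [[ 26 152 254]
 [ 26 153 254]
 [ 25 154 254]
 [ 25 154 254]]
red [267.93888889 210.30555556] [260 203  18  17 180] [ 0.51148943 -0.04589841  0.1       ] rect (268.1000061035156, 210.7000274658203) [ 0.51041585 -0.04635916  0.1       ]
[[ 0.4973113  -0.02135485  0.1       ]
 [ 0.53543487 -0.03328783  0.1       ]
 [ 0.52355097 -0.0714218   0.1       ]
 [ 0.48545185 -0.05940182  0.1       ]] 0.039947494927191116 0.03994279409358183Traceback (most recent call last):
  File "m.py", line 7, in <module>
    ce,st,m=blob(c,hs,p)
            ~~~~^^^^^^^^
  File "h.py", line 10, in blob
    n,l,st,ce=cv2.connectedComponentsWithStats(m);i=1+np.argmax(st[1:,4])
                                                      ~~~~~~~~~^^^^^^^^^^
    return _wrapfunc(a, 'argmax', axis=axis, out=out, **kwds)
    return bound(*args, **kwds)
ValueError: attempt to get argmax of an empty sequence
```

View pics/topc.png

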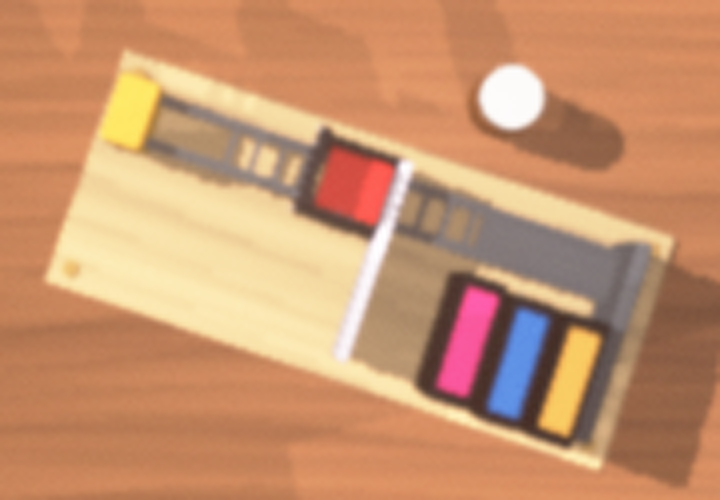

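View pics/sc.png

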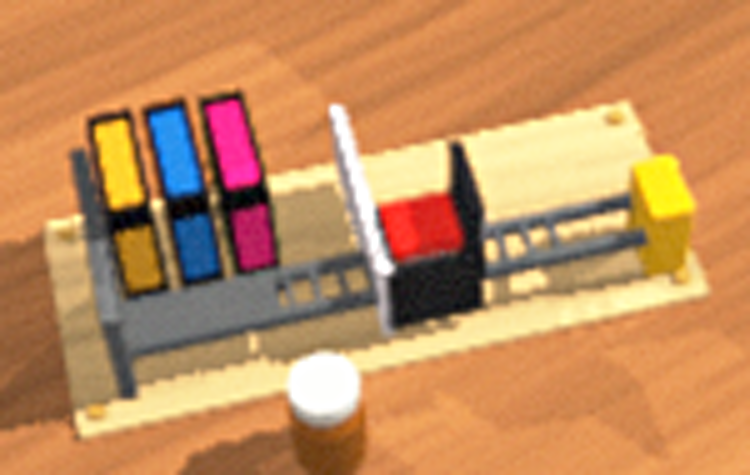

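The top crop shows the red pad at about (268,211), partly in the rib's shadow. The rib is on its left side, the jaw plate on its right and the yellow block at upper left, so home is mostly world +y. The scene crop agrees. The cartons are well away from the pad.

```bash
sed -i 's/(lo,170,100)/(lo,140,90)/; s/YEL=.*/YEL=[(22,32)]/' h.py
cat > m.py <<'E'
from h import *
c=viewer.read_camera("top");s=viewer.read_camera("scene")
B=np.array([ray(c,(180+x/4-.4,165+y/4-.4),.006) for x,y in((122,52),(673,238),(600,468),(46,282))])
print("board",np.linalg.norm(B-np.roll(B,-1,0),axis=1))
home=(B[0]+B[3]-B[1]-B[2])[:2];home/=np.linalg.norm(home);X=np.array([home[1],-home[0]])
O=B.mean(0)[:2];print("home",home,np.degrees(np.arctan2(home[1],home[0])),"O",O)
print("end_block exp",O+.045*X+.175*home)
for cam,p in((c,(268,211)),(s,(245,190))):
    ce,st,m=blob(cam,RED,p);q=ray(cam,ce,.1);d=q[:2]-O;print("red",ce,st,q,"rail xy",d@X,d@home)
    ct=max(cv2.findContours(m,0,2)[0],key=cv2.contourArea)[:,0]
    pr=np.array([ray(cam,k,.1)[:2]-O for k in ct]);print("ext x",(pr@X).min(),(pr@X).max(),"y",(pr@home).min(),(pr@home).max())
E
python3 m.py
```

```text
board [0.42992054 0.17732763 0.42799275 0.17794544]
home [0.30047497 0.9537897 ] 72.5138668099586 O [ 0.45917074 -0.05666171]
end_block exp [0.55467439 0.09673012]
red [268.         210.76061776] [259 202  19  19 259] [ 0.51024419 -0.04608754  0.1       ] rail xy 0.045536059025837 0.02543182714858324
ext x 0.023269865587826028 0.06756795045424668 y 0.0035339517528755185 0.048676989996626334
red [243.88304094 189.88888889] [236 184  17  14 171] [ 0.51923696 -0.04991916  0.1       ] rail xy 0.05526457642680667 0.024479369552684146
ext x 0.03175032440375555 0.07930847583348068 y 0.0012324397088672738 0.04832713739252617
```

{"method": "arm_command", "body": {"series": [[-0.15, -0.15, 0, 0], [-0.35, -0.35, 0, 0], [-0.55, -0.55, 0, 0], [-0.78, -0.78, 0, 0], [-1, -1, 0, 0]], "hand": -1}}

```text
time: 0.77
tool_pos: [0.326, 0.4333, 0.2392]
tcp_rot: [[-0.913, 0.407, 0.0], [0.407, 0.913, 0.0], [-0.0, 0.0, -1.0]]
wrist_force: [1.3, -1.4, -1.1]
grip_width: 0.0254
grasp_force: 0.0
```

{"method": "arm_command", "body": {"series": [[-0.2, -0.2, 0, 0], [-0.4, -0.4, 0, 0], [-0.6, -0.6, 0, 0], [-0.8, -0.8, 0, 0], [-1, -1, 0, 0]]}}

```text
time: 1.18
tool_pos: [0.3866, 0.2749, 0.2395]
tcp_rot: [[-0.913, 0.408, 0.0], [0.408, 0.913, 0.001], [0.0, 0.001, -1.0]]
wrist_force: [0.4, -0.2, 0.5]
grip_width: 0.0001
grasp_force: 0.0
```

{"method": "arm_command", "body": {"series": [[-0.2, -0.2, 0, 0], [-0.4, -0.4, 0, 0], [-0.6, -0.6, 0, 0], [-0.8, -0.8, 0, 0], [-1, -1, 0, 0]]}}

```text
time: 1.6
tool_pos: [0.4472, 0.1164, 0.2396]
tcp_rot: [[-0.913, 0.408, 0.001], [0.408, 0.913, 0.001], [-0.0, 0.001, -1.0]]
wrist_force: [0.9, 0.6, 0.3]
grip_width: -0.0002
grasp_force: 0.0
```

{"method": "arm_command", "body": {"series": [[-0.2, -0.2, 0, -0.02], [-0.4, -0.4, 0, -0.04], [-0.6, -0.6, 0, -0.058], [-0.8, -0.8, 0, -0.058], [-0.95, -0.95, 0, -0.058], [-1, -1, 0, -0.058], [-1, -1, 0, -0.058], [-1, -1, 0, -0.058]]}}

```text
time: 2.27
tool_pos: [0.5074, -0.0398, 0.2392]
tcp_rot: [[-0.954, 0.3, -0.0], [0.3, 0.954, 0.0], [0.0, 0.0, -1.0]]
wrist_force: [0.2, -0.1, -0.4]
grip_width: -0.0003
grasp_force: 0.0
```

{"method": "arm_command", "body": {"series": [[-0.04, 0, 0.2, 0], [-0.04, 0, 0.4, 0], [-0.04, 0, 0.6, 0], [-0.04, 0, 0.72, 0], [-0.04, 0, 0.78, 0], [-0.04, 0, 0.78, 0], [-0.04, 0, 0.78, 0]]}}

```text
time: 2.85
tool_pos: [0.5122, -0.0409, 0.1462]
tcp_rot: [[-0.955, 0.298, 0.0], [0.298, 0.955, 0.0], [0.0, 0.0, -1.0]]
wrist_force: [0.2, -0.7, 0.9]
grip_width: 0.0
grasp_force: 0.0
```

Run:
```python
from h import *
s=viewer.read_camera("scene");print(ctrl.get_state()["tool_pos"],ctrl.tip_reach)
p=ctrl.get_state()["tool_pos"].copy();p[2]-=.008;print("tip px",proj(s,p)-[160,100],(proj(s,p)-[160,100])*5)
cv2.imwrite("pics/sc2.png",cv2.resize(s["frame"][100:220,160:310,::-1],None,fx=5,fy=5,interpolation=2))
```

```text
[ 0.51267326 -0.04109976  0.1467027 ] 0.008
tip px [84.81533456 79.63193917] [424.07667281 398.15969584]
```

View pics/sc2.png

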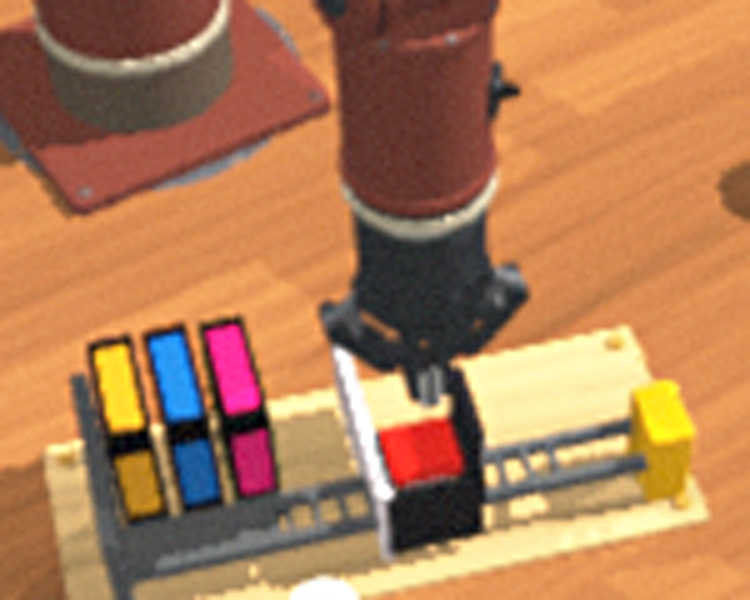

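The shut fingertips are at crop (430,400), right over the red pad. The finger linkage spreads along the rail, though, and could meet the rib's top. I'll turn the tool 90° so it spreads across the rail instead. First I'll check which way joint 7 has room.

```bash
python3 -c "
from rig import ctrl
print(ctrl.get_state()['joints'].round(2))"
```

```text
[-0.59  0.14  0.64  1.94 -0.09  1.1   1.35]
```

{"method": "arm_command", "body": {"series": [[0, 0, -0.05, -0.06], [0, 0, -0.05, -0.12], [0, 0, -0.05, -0.18], [0, 0, -0.05, -0.24], [0, 0, -0.05, -0.3], [0, 0, -0.05, -0.36], [0, 0, -0.05, -0.42], [0, 0, -0.05, -0.48], [0, 0, -0.05, -0.54], [0, 0, -0.05, -0.6]]}}

```text
time: 3.73
tool_pos: [0.513, -0.0416, 0.1532]
tcp_rot: [[-0.62, -0.785, 0.002], [-0.785, 0.62, 0.0], [-0.002, -0.001, -1.0]]
wrist_force: [-0.2, 0.8, 0.9]
grip_width: 0.0001
grasp_force: 0.0
```

{"method": "arm_command", "body": {"series": [[0, 0, 0, -0.06], [0, 0, 0, -0.12], [0, 0, 0, -0.17], [0, 0, 0, -0.185], [0, 0, 0, -0.185], [0, 0, 0, -0.185]]}}

```text
time: 4.23
tool_pos: [0.5088, -0.045, 0.1408]
tcp_rot: [[-0.428, -0.903, -0.03], [-0.903, 0.429, -0.016], [0.027, 0.02, -0.999]]
wrist_force: [0.3, 0.5, -0.1]
grip_width: 0.0003
grasp_force: 0.0
```

```bash
python3 -c "
from rig import ctrl
print(ctrl.get_state()['joints'].round(3))"
```

```text
[ 0.164  0.161 -0.19   1.892  0.05   1.123  2.652]
```

Joint 7 hit its limit, so a negative turn increases it. I'll lift a little and turn back the other way.

{"method": "arm_command", "body": {"series": [[0, 0, -0.1, 0.06], [0, 0, -0.15, 0.12], [0, 0, -0.15, 0.18], [0, 0, -0.15, 0.24], [0, 0, -0.15, 0.3], [0, 0, -0.15, 0.36], [0, 0, -0.15, 0.42], [0, 0, -0.15, 0.48], [0, 0, -0.15, 0.54], [0, 0, -0.15, 0.6]]}}

```text
time: 5.07
tool_pos: [0.5093, -0.0449, 0.1588]
tcp_rot: [[-0.996, 0.079, -0.03], [0.08, 0.997, -0.016], [0.028, -0.018, -0.999]]
wrist_force: [0.2, 0.7, 0.1]
grip_width: -0.0001
grasp_force: 0.0
```

{"method": "arm_command", "body": {"series": [[0, 0, 0, 0.06], [0, 0, 0, 0.12], [0, 0, 0, 0.18], [0, 0, 0, 0.24], [0, 0, 0, 0.3], [0, 0, 0, 0.36], [0, 0, 0, 0.42], [0, 0, 0, 0.48], [0, 0, 0, 0.54], [0, 0, 0, 0.6]]}}

```text
time: 5.9
tool_pos: [0.5093, -0.0449, 0.1588]
tcp_rot: [[-0.287, 0.957, -0.03], [0.958, 0.287, -0.016], [-0.007, -0.033, -0.999]]
wrist_force: [-0.5, 0.6, -0.6]
grip_width: 0.0002
grasp_force: 0.0
```

{"method": "arm_command", "body": {"series": [[0, 0, 0, 0.06], [0, 0, 0, 0.12], [0, 0, 0, 0.18], [0, 0, 0, 0.24], [0, 0, 0, 0.298], [0, 0, 0, 0.298], [0, 0, 0, 0.298]]}}

```text
time: 6.48
tool_pos: [0.5091, -0.0448, 0.1583]
tcp_rot: [[0.291, 0.956, -0.03], [0.957, -0.291, -0.016], [-0.024, -0.024, -0.999]]
wrist_force: [0.3, -0.5, -0.1]
grip_width: 0.0
grasp_force: 0.0
```

```bash
cat > st.py <<'E'
from h import *
import sys
s=ctrl.get_state();R=s["tcp_rot"];print(s["time"],s["tool_pos"],s["joints"].round(2));print(R.round(4));tip=s["tool_pos"]+.008*R[:,2];print("tip",tip,"F",s["wrist_force"])
for a in sys.argv[1:]:
    t=np.array(eval(a));print(a,"units",R.T@(t-tip)/.12)
E
python3 st.py "(.5114,-.0421,.112)"
```

```text
6.4833 [ 0.50908494 -0.04484957  0.15832188] [-0.04  0.13  0.03  1.88  0.01  1.16 -0.31]
[[ 0.2905  0.9564 -0.0304]
 [ 0.9566 -0.2911 -0.0157]
 [-0.0238 -0.0245 -0.9994]]
tip [ 0.50884213 -0.044975    0.15032655] F [ 0.30635796 -0.47302383 -0.08127117]
(.5114,-.0421,.112) units [0.0367215  0.02122993 0.31817894]
```

Now I'll move onto the pad, then press down in small steps. Full press is a tip height of 91 mm.

{"method": "arm_command", "body": {"series": [[0.037, 0.02, 0, 0], [0.037, 0.02, 0.1, 0], [0.037, 0.02, 0.2, 0], [0.037, 0.02, 0.28, 0], [0.037, 0.02, 0.32, 0], [0.037, 0.02, 0.32, 0], [0.037, 0.02, 0.32, 0]]}}

```text
time: 7.07
tool_pos: [0.5105, -0.0422, 0.1181]
tcp_rot: [[0.294, 0.955, -0.033], [0.955, -0.295, -0.016], [-0.025, -0.027, -0.999]]
wrist_force: [0.0, -0.8, 0.9]
grip_width: -0.0002
grasp_force: 0.0
```

{"method": "arm_command", "body": {"series": [[0, 0, 0.03, 0], [0, 0, 0.06, 0], [0, 0, 0.09, 0], [0, 0, 0.12, 0], [0, 0, 0.14, 0], [0, 0, 0.14, 0], [0, 0, 0.14, 0]]}}

```text
time: 7.65
tool_pos: [0.5105, -0.0423, 0.1021]
tcp_rot: [[0.294, 0.955, -0.032], [0.955, -0.295, -0.015], [-0.024, -0.026, -0.999]]
wrist_force: [-1.2, 0.1, 4.5]
grip_width: -0.0003
grasp_force: 1.8
```

```bash
python3 st.py "(.5114,-.0421,.091)"
```

```text
7.65 [ 0.51047816 -0.04231206  0.10209649] [-0.04  0.2   0.03  1.93  0.01  1.04 -0.32]
[[ 0.2942  0.9552 -0.0319]
 [ 0.9554 -0.2948 -0.0155]
 [-0.0242 -0.0259 -0.9994]]
tip [ 0.51022309 -0.04243568  0.09410151] F [-1.23814297  0.11993918  4.52189824]
(.5114,-.0421,.091) units [0.00618245 0.00921354 0.02547379]
```

{"method": "arm_command", "body": {"series": [[0, 0, 0.01, 0], [0, 0, 0.02, 0], [0, 0, 0.03, 0], [0, 0, 0.03, 0], [0, 0, 0.03, 0]]}}

```text
time: 8.07
tool_pos: [0.5106, -0.0423, 0.0991]
tcp_rot: [[0.294, 0.955, -0.031], [0.955, -0.295, -0.015], [-0.024, -0.025, -0.999]]
wrist_force: [-2.4, 0.2, 9.5]
grip_width: 0.0001
grasp_force: 5.3
```

{"method": "arm_command", "body": {"series": [[0.05, 0, -0.001, 0], [0.1, 0, -0.002, 0], [0.16, 0, -0.004, 0], [0.22, 0, -0.005, 0], [0.28, 0, -0.007, 0], [0.34, 0, -0.008, 0], [0.4, 0, -0.01, 0], [0.45, 0, -0.011, 0], [0.5, 0, -0.012, 0], [0.5, 0, -0.012, 0]]}}

```text
time: 8.9
tool_pos: [0.529, 0.0159, 0.0992]
tcp_rot: [[0.293, 0.956, -0.03], [0.956, -0.294, -0.015], [-0.023, -0.024, -0.999]]
wrist_force: [-0.6, 1.9, 8.0]
grip_width: -0.0002
grasp_force: 4.4
```

```bash
python3 st.py
python3 - <<'E'
from h import *
s=viewer.read_camera("scene")
cv2.imwrite("pics/sc3.png",cv2.resize(s["frame"][100:220,160:310,::-1],None,fx=5,fy=5,interpolation=2))
E
```

```text
8.9 [0.52902519 0.01591743 0.09917077] [-0.11  0.23 -0.01  1.9   0.02  1.04 -0.43]
[[ 0.2934  0.9555 -0.0299]
 [ 0.9557 -0.2939 -0.0152]
 [-0.0233 -0.0242 -0.9994]]
tip [0.52878566 0.01579575 0.09117528] F [-0.55424087  1.86848202  7.99035823]
```

View pics/sc3.png

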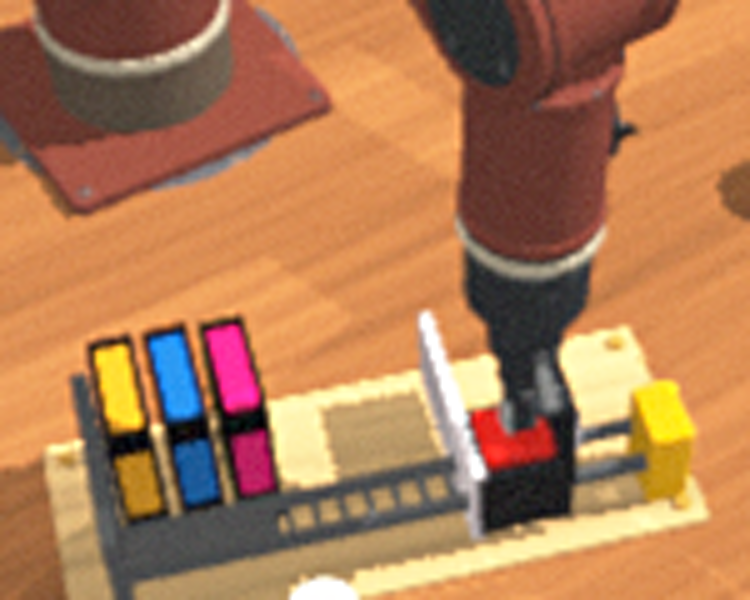

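The stop has slid home along with the fingers (jaw now at crop (450,420)) and the pad is held down. The cartons haven't moved, so I'll keep pushing.

{"method": "arm_command", "body": {"series": [[0.05, 0, -0.001, 0], [0.1, 0, -0.002, 0], [0.15, 0, -0.004, 0], [0.2, 0, -0.005, 0], [0.25, 0, -0.006, 0], [0.3, 0, -0.007, 0], [0.34, 0, -0.008, 0], [0.37, 0, -0.009, 0], [0.4, 0, -0.01, 0], [0.4, 0, -0.01, 0]]}}

```text
time: 9.78
tool_pos: [0.5433, 0.0611, 0.0992]
tcp_rot: [[0.294, 0.955, -0.03], [0.956, -0.295, -0.015], [-0.023, -0.024, -0.999]]
wrist_force: [1.2, -0.2, 7.5]
grip_width: -0.0005
grasp_force: 3.9
```

{"method": "arm_command", "body": {"series": [[0.02, 0, 0, 0], [0.04, 0, -0.001, 0], [0.06, 0, -0.001, 0], [0.08, 0, -0.002, 0], [0.1, 0, -0.002, 0], [0.1, 0, -0.002, 0]]}}

```text
time: 10.28
tool_pos: [0.5462, 0.0701, 0.0991]
tcp_rot: [[0.296, 0.955, -0.031], [0.955, -0.296, -0.018], [-0.026, -0.025, -0.999]]
wrist_force: [-2.7, -6.4, 11.7]
grip_width: -0.0003
grasp_force: 5.6
```

{"method": "arm_command", "body": {"series": [[0.02, 0, 0, 0], [0.04, 0, -0.001, 0], [0.05, 0, -0.001, 0], [0.05, 0, -0.001, 0], [0.05, 0, -0.001, 0]]}}

```text
time: 10.7
tool_pos: [0.5476, 0.0746, 0.099]
tcp_rot: [[0.297, 0.954, -0.032], [0.955, -0.298, -0.019], [-0.028, -0.025, -0.999]]
wrist_force: [-4.0, -10.7, 12.9]
grip_width: 0.0
grasp_force: 6.3
```

```bash
python3 st.py
python3 - <<'E'
from h import *
s=viewer.read_camera("scene")
cv2.imwrite("pics/sc4.png",cv2.resize(s["frame"][145:220,210:310,::-1],None,fx=7,fy=7,interpolation=2))
E
```

```text
10.7 [0.54763603 0.07459642 0.09901775] [-0.19  0.28 -0.04  1.84  0.03  1.06 -0.54]
[[ 0.2968  0.9544 -0.0321]
 [ 0.9545 -0.2975 -0.019 ]
 [-0.0276 -0.025  -0.9993]]
tip [0.54737938 0.0744447  0.0910233 ] F [ -4.00253748 -10.74451627  12.93197694]
```

View pics/sc4.png

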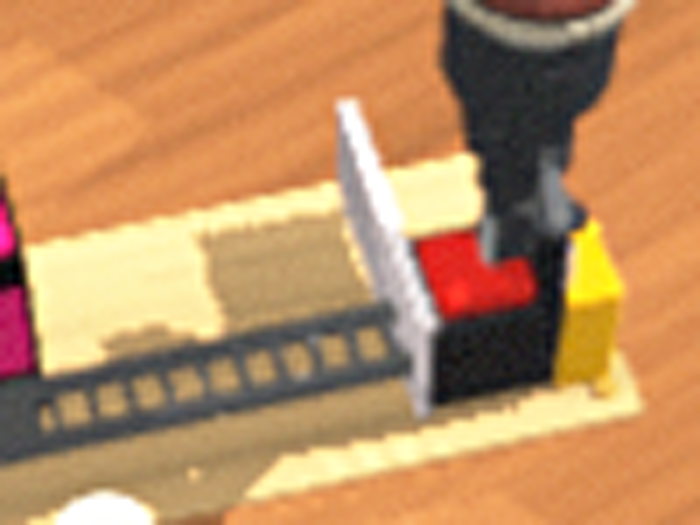

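The rib is up against the yellow block at crop (560,300), with no gap visible. I'll push a few mm more so the tip seats on the rib.

{"method": "arm_command", "body": {"series": [[0.02, 0, 0, 0], [0.03, 0, 0, 0], [0.04, 0, 0, 0], [0.04, 0, 0, 0], [0.04, 0, 0, 0]]}}

```text
time: 11.17
tool_pos: [0.5478, 0.0749, 0.0989]
tcp_rot: [[0.3, 0.953, -0.035], [0.953, -0.301, -0.024], [-0.033, -0.027, -0.999]]
wrist_force: [-11.4, -22.9, 22.0]
grip_width: 0.0001
grasp_force: 8.7
```

That was a hard stop: 26 N with only 0.3 mm of movement. I'll ease off and lift.

{"method": "arm_command", "body": {"series": [[-0.02, 0, 0, 0], [-0.04, 0, -0.02, 0], [-0.04, 0, -0.06, 0], [-0.04, 0, -0.12, 0], [-0.05, 0, -0.2, 0], [-0.06, 0, -0.3, 0], [-0.06, 0, -0.45, 0], [-0.06, 0, -0.65, 0], [-0.06, 0, -0.8, 0], [-0.06, 0, -0.8, 0]]}}

```text
time: 12.0
tool_pos: [0.552, 0.0785, 0.1992]
tcp_rot: [[0.293, 0.956, -0.025], [0.956, -0.294, -0.013], [-0.02, -0.02, -1.0]]
wrist_force: [0.7, 0.7, 0.2]
grip_width: 0.0005
grasp_force: 0.0
```

{"method": "arm_command", "body": {"series": [[0, 0, -0.1, 0], [0.3, 0, -0.1, 0], [0.55, 0, -0.1, 0], [0.8, 0, -0.1, 0], [1, 0, -0.1, 0], [1, 0, -0.1, 0], [1, 0, -0.1, 0]]}}

```text
time: 12.58
tool_pos: [0.5849, 0.194, 0.2028]
tcp_rot: [[0.291, 0.956, -0.034], [0.956, -0.292, -0.015], [-0.024, -0.028, -0.999]]
wrist_force: [0.6, 0.5, -0.5]
grip_width: 0.0001
grasp_force: 0.0
```

```bash
python3 st.py
python3 - <<'E'
from h import *
s=viewer.read_camera("scene");t=viewer.read_camera("top")
a=cv2.resize(s["frame"][130:240,150:310,::-1],(780,300)[:0] or (436,300),interpolation=2)
b=cv2.resize(t["frame"][165:290,180:360,::-1],(436,300),interpolation=2)
cv2.imwrite("pics/end.png",np.vstack([a,b]))
O=np.array([.45917,-.05666]);h=np.array([.3005,.9538])
for z in(.1,.091):
    ce,st,m=blob(t,RED,(227,198),22);ct=max(cv2.findContours(m,0,2)[0],key=cv2.contourArea)[:,0]
    pr=np.array([ray(t,k,z)[:2]-O for k in ct])@h;print(z,ce,st,pr.min(),pr.max())
E
```

```text
12.5833 [0.58485666 0.1939799  0.20281116] [-0.32  0.32 -0.1   1.56  0.03  1.3  -0.71]
[[ 0.2911  0.9561 -0.0336]
 [ 0.9564 -0.2918 -0.0154]
 [-0.0245 -0.0277 -0.9993]]
tip [0.58458781 0.19385708 0.19481662] F [ 0.6077445   0.50479524 -0.48060169]
0.1 [228.90073529 197.26102941] [219 188  21  20 272] 0.11542086617050241 0.1623316780860527
0.091 [228.90073529 197.26102941] [219 188  21  20 272] 0.11577246950511315 0.1630243591980506
```

View pics/end.png

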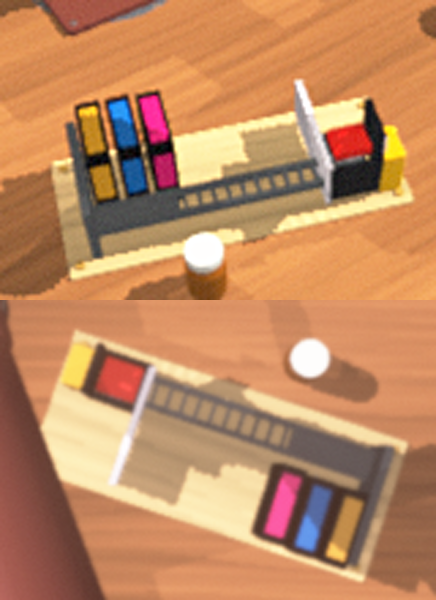

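The stop sits against the yellow block with the rib touching it. The pad centre is at rail y ≈ 139 mm, which is the home position. The release is up, the cartons and jar haven't moved, and the arm is clear.

```bash
python3 -c "
from rig import order
print(order.sign_off())"
```

```text
the job is handed in; nothing more can be done
None
```

The stop is fully home against the yellow block with the release back up, the cartons and the jar by the rail look unmoved in the final pictures, the arm is clear, and the job is handed in at about 13 s (no verdict was returned).

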